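# Find the loose kiln prop and sort it into the tray

## Robot

A 6-joint arm with a two-finger parallel gripper is mounted at the origin on the work surface. World frame = base frame: x ahead of the robot, y to its left, z up, the work surface at z = 0. Lengths are in m, angles in rad, forces in N, time in s.
With the tool pointing down it reaches from about 0.25 to 0.775 m from the base axis. Payload 4 kg.
Tool frame: the origin (TCP) lies midway between the tips of the shut fingers; the grasp point (between the pads) lies robot.tcp_to_grasp behind it (robot.tcp_to_grasp is the distance from the TCP to the grasp point, in m); y points along the fingers, x is the direction in which the jaws open and shut, and the axes are right-handed (so a half turn about y gives the same grasp; the last joint's range is limited). The gripper opens to 94 mm and grips with 3 to 60 N. Pads are 16 mm wide; open, the fingers measure 119 mm over their backs; the gripper's body (75 mm by 177 mm) begins 78 mm behind the grasp point.
Start: joints at [-1.207, 0.087, 1.371, -0, 1.684, -0.103], TCP at [0.248, -0.491, 0.206] pointing down, gripper open.
Joint ranges: [-3.1, 3.1], [-0.76, 2.03], [0.27, 2.55], [-1.08, 4.22], [0.17, 2.65], [-2.57, 2.57]. Speed limits (rad/s): [2.79, 2.79, 3.14, 3.14, 3.14, 3.14].

## Interface

Orientations are given as [roll, pitch, yaw] about the fixed x, y, z axes, in that order (R = Rz(yaw) Ry(pitch) Rx(roll)).
In Python, from bench import robot gives the robot as it stands.
- The arm moves only by the tool arm_command, never from a script. Its argument "series" is text: rows parted by semicolons, each of 7 numbers parted by spaces: the turn, a rotation vector about the tool's x, y, z in rad, then the shift along the tool's x, y, z in m, then the finger opening in m, from 0 to 0.094. A call has 1 to 12 rows; each row shifts and turns the pose as measured when the row begins, along the tool's axes as they then stand; what a row does not reach is not made up. A row lasts 1/10 s, in which the tool goes at most 50 mm and 8.59 degrees, less where a joint would pass 70% of its speed; a pose out of reach is approached as far as the arm can. A call with a gripper value outside its range is refused whole. The fingers move at their own pace and stop on an object; the grip force is fixed at half the most. Time passes only in rows, so rows that do not move let the fingers close. It gives the time, the measured TCP pose, the force and the opening at its end, in the units of the state.
- robot.get_obs(): the state, without advancing time (a new reading comes with each control period).
- robot.snapshot(name): name is "scene" or "side" or "wrist"; returns the picture (480x640x3 uint8, blue, green, red); there is no depth.
- robot.camera_params(name): a dict with "fx", "fy", "cx", "cy" (pixels), "extrinsics" (4x4, takes a point from camera to world coordinates). Camera axes: x right, y up, looking along -z (the intrinsics and any distortion apply to the point x, -y, -z); pixel columns grow to the right and rows downward; lengths in m; the calibration is good to about 2 mm. A picture is of the moment at which its call begins: read the wrist's pose just before it. camera_params takes no time and is no camera call; for the wrist camera it gives the pose at the moment of the call.
- robot.close_job(): hands the job in, once; it reports no verdict.
Trained networks look in the newest picture that a camera, given by its name, has taken for a name from the list of things; names that differ only in an ending like _2 or _b are one class to them, and where a whole thing is asked for, a point or a joint stands for the part that bears it (a point fixed in the world has none). Each returns a list of dicts, best first, with "score" (0 to 1); they miss things now and then, are a little off and sometimes report something else, mostly with a low value. They report only what shows in the picture. A call takes as long as a camera call. They do not tell look-alikes from the thing itself.
- robot.spot_in(camera, target): "centre" ([x, y, z] in m, in the coordinates of the camera as it stood for that picture, good to about 4 mm: the middle of the surface that is visible of it).
The state is a dict: "time": time; "joint_positions": joint angles; "qvel": joint speeds; "joint_torque": joint torques, N m; "tool_pos": TCP position; "ee_rot": TCP orientation; "wrist_force": force on the tool from outside, world axes, zero at the start; "wrist_torque": the same for the moment, N m; "width": finger opening in m.
Only numpy, scipy, OpenCV 4.12 (cv2) and the standard library are available. Lean on these libraries where they do the work, as an engineer would, in place of code of your own. Each camera call takes 0.05 s, during which the arm holds its last target.

## Task

First slide the divider of the small wooden tray towards the short round prop, so that the empty compartment becomes long enough for a long square kiln prop while the short prop keeps its own room. Then feel over the four long props on the floor of the grey box, of which three are stuck fast with dried clay: find the one that is loose, take it out and lay it flat on the two cork rails in the tray's long compartment. The short prop stays standing in its compartment, and the other things on the table stay where they are.

Things in the scene. Friction and masses are not known exactly. Their poses are not given: they have to be found in the camera images.
- box: Opaque grey plastic box, open on top, fixed to the table: 160 (x) x 282 (y) x 60 mm high, walls and floor 5 mm. Origin under its centre. Four identical pale fireclay kiln props lie in it side by side, each a square bar 84 mm long (along box x) x 22 x 22 mm, with clay smears round them; about 42 mm between neighbours, 29 mm to the end walls.
- place_1 (a point): First of four places on the box's inner floor (2, 3, 4 follow at 64 mm towards box -y): a prop's underside centre lies within 6 mm of it, its length within 5 degrees of box x. Three props are stuck down immovably, one (80 to 130 g) just lies there; all look alike and which is loose changes, so try each by touch: gripped, a stuck one does not rise, the loose one lifts freely.
- place_2 (a point): As place_1: place 2 of the four. Underside centre of a prop, within 6 mm.
- place_3 (a point): As place_1: place 3 of the four. Underside centre of a prop, within 6 mm.
- place_4 (a point): As place_1: place 4 of the four. Underside centre of a prop, within 6 mm.
- tray: Plywood sorting tray, open on top, fixed: 80 (x) x 200 (y) x 44 mm high, walls and floor 5 mm, inside 70 x 190 mm. Origin under its centre. The compartment at its +y end (no prop in it) is for the long prop, which fits only lengthwise along y; the one at its -y end holds the short round prop.
- divider (a joint): Tray divider: upright aluminium plate 6 mm thick, top edge 49 mm above the table, sliding along the tray (friction about 1.5 N), staying where left. Value in m: the tray's +y compartment is 45 mm + value long, the other 139 mm - value; it grows towards tray -y, 0 to 0.095. Starts at 0 to 0.018; leave it between 0.045 and 0.079, best about 0.062.
- tab (a point): Middle of the wooden grip tab on top of the divider, 77 mm above the table: the tab is 12 mm thick (tray y) x 30 mm wide (tray x) x 28 mm high, its top 14 mm above this point and its foot 14 mm below. Pinch it across its thickness, or push it.
- rail_1: Cork rail across the floor of the tray's +y compartment, 70 (x) x 6 (y) x 5 mm high. Origin at its underside centre, on the tray's floor 5 mm above the table; its top is 10 mm above the table. It lies 34 mm from the inner +y end.
- rail_2: The same cork rail, 46 mm further to the tray's -y. The long prop lies on both rails, its middle best midway between the two.
- short_prop: Short round fireclay kiln prop, diameter 40 x 30 mm high, about 70 g, standing loose near the tray's -y end. Origin at its underside centre.
- cutter: Bystander: round steel clay cutter ring, diameter 54 x 35 mm, standing between box and tray. Origin at its underside centre.
- jar: Bystander: amber jar with white cap, diameter 64 x 85 mm, behind. Origin underneath.
- bowl: Bystander: white ceramic bowl, diameter 120 x 50 mm, behind. Origin underneath.
- spatula: Bystander: flat wooden spatula 240 mm long, lying to the right. Origin underneath.
- scrap: Bystander: slab of fired terracotta 45 x 75 x 22 mm, near the robot. Origin underneath.
Mind the look-alikes: they are no part of the job. Several things have the shape of the tray; the one meant has the colours described above. What is shaped like the short_prop but purple is not meant.

How it is judged:
By the outcome, as a careful person would: the job done as asked, in the order asked, and still so for the second after the job is handed in, with the robot touching nothing.
It also fails if it takes over 67 s, if anything falls off the work surface, if the arm or the gripper's body presses on something with over 40 N, if the wrist force passes 120 N, or if a joint passes its speed limit or range.

## Working session

There is one attempt and no reset: what is moved stays moved. The work goes in short steps, Python scripts to look and compute and a tool call to move; the robot and the scene stay as the last step left them, time stands still between calls to the robot, and variables do not carry over. Pictures are saved under pics/ and viewed, and the job is handed in when it is done.

Besides the shell and the picture viewer there is one more tool, called after "Emit:" as name(argument=value, ...) on one line, values as JSON. arm_command: Moves the arm, as the interface text tells. Its arguments: {"type":"object","properties":{"series":{"type":"string"}},"required":["series"]}

```bash
ls; mkdir -p pics; cat > h.py <<'E'
import numpy as np, cv2
from scipy.spatial.transform import Rotation as R
from bench import robot
def cam(n):
    p=robot.camera_params(n); return p
def ray(p,u,v,z):
    E=np.array(p["extrinsics"]); d=np.array([(u-p["cx"])/p["fx"],-(v-p["cy"])/p["fy"],-1.0])
    d=E[:3,:3]@d; o=E[:3,3]; t=(z-o[2])/d[2]; return o+t*d
def proj(p,X):
    E=np.linalg.inv(np.array(p["extrinsics"])); c=E[:3,:3]@np.array(X)+E[:3,3]
    return p["cx"]+p["fx"]*c[0]/-c[2], p["cy"]+p["fy"]*c[1]/c[2]
E
python3 - <<'E'
from h import *
o=robot.get_obs()
print(o, robot.tcp_to_grasp)
for n in ["scene","side","wrist"]:
    im=robot.snapshot(n); cv2.imwrite(f"pics/{n}0.png",im)
    p=cam(n); print(n,{k:(np.round(v,4).tolist() if k=="extrinsics" else v) for k,v in p.items()})
E
```

```text
pics
{'time': 0.0, 'joint_positions': array([-1.20711270e+00,  8.79428473e-02,  1.37221241e+00,  7.90937832e-06,
        1.68355060e+00, -1.03115440e-01]), 'qvel': array([-0.0009922 ,  0.00193055,  0.00072948,  0.00059331, -0.00131547,
        0.00083293]), 'joint_torque': array([ 4.78335255e-05, -3.40176272e+01, -3.02430904e+01,  7.18586077e-02,
        3.28924600e-02, -1.45726399e-04]), 'tool_pos': array([ 0.24732153, -0.49067386,  0.20433201]), 'ee_rot': array([-1.57057099,  0.00210117, -1.10399615]), 'wrist_force': array([-0.01185684, -0.22726875, -0.06248328]), 'wrist_torque': array([ 0.02429439,  0.0104857 , -0.00427015]), 'width': 0.0942387662529117} 0.0188
scene {'fx': 545.8012667018113, 'fy': 545.8012667018113, 'cx': 321.8168707643209, 'cy': 240.09671642122075, 'extrinsics': [[0.8266, -0.4602, 0.3241, 0.9405], [0.5626, 0.6915, -0.4531, -0.5949], [-0.0157, 0.5568, 0.8305, 1.0791], [0.0, 0.0, 0.0, 1.0]]}
side {'fx': 489.6211531783037, 'fy': 489.6211531783037, 'cx': 319.07900877624405, 'cy': 231.77098448544922, 'extrinsics': [[-0.9045, 0.2944, -0.3086, 0.2646], [-0.4264, -0.6413, 0.6379, 0.5642], [-0.0101, 0.7086, 0.7056, 0.7883], [0.0, 0.0, 0.0, 1.0]]}
wrist {'fx': 392.92407583116517, 'fy': 392.92407583116517, 'cx': 316.60972153031486, 'cy': 236.84434668982485, 'extrinsics': [[0.4505, 0.8681, 0.2085, 0.3067], [-0.8928, 0.4382, 0.1045, -0.4609], [-0.0007, -0.2332, 0.9724, 0.3843], [0.0, 0.0, 0.0, 1.0]]}
```

View pics/scene0.png

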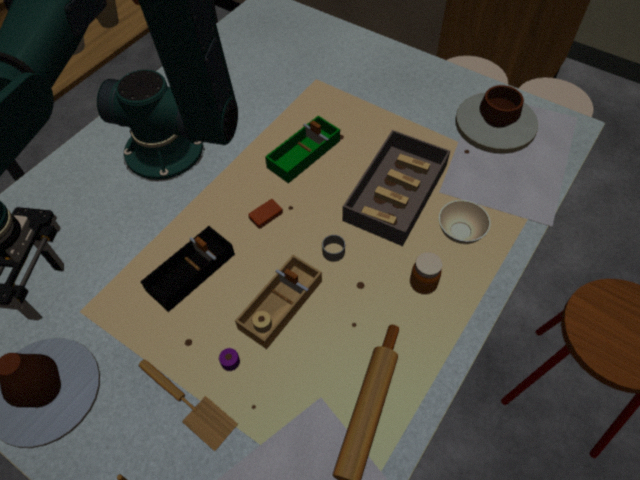

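View pics/side0.png

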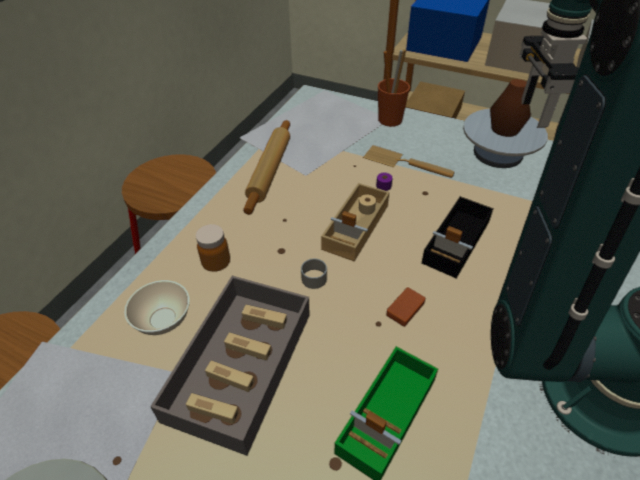

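View pics/wrist0.png

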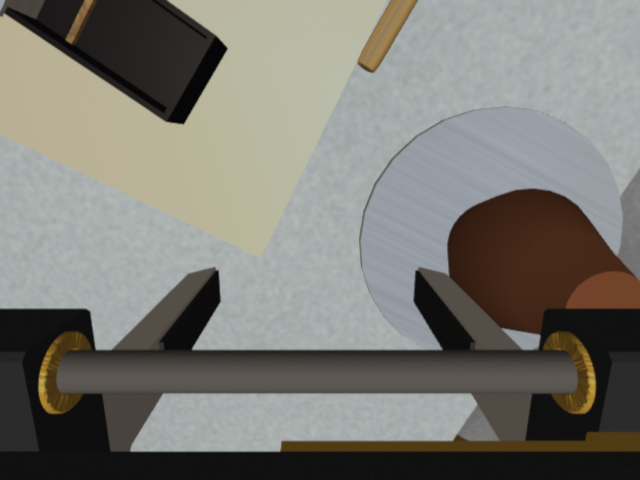

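```bash
python3 - <<'E'
from h import *
for n in ["scene","side"]:
  p=cam(n);E=np.array(p["extrinsics"])
  for t in ["box","tray","tab","short_prop","rail_1","place_1","cutter"]:
    try:
      for r in robot.spot_in(n,t)[:4]:
        c=np.array(r["centre"]); print(n,t,round(r["score"],2),np.round(E[:3,:3]@c+E[:3,3],3))
    except Exception as e: print(t,e)
print(robot.get_obs()["time"])
E
```

```text
scene box 0.71 [0.587 0.213 0.012]
scene tray 0.96 [0.325 0.198 0.024]
scene tray 0.89 [ 0.543 -0.189  0.017]
scene tray 0.71 [0.589 0.212 0.013]
scene tray 0.62 [ 0.314 -0.25   0.017]
scene tab 0.84 [ 0.545 -0.161  0.047]
scene tab 0.68 [ 0.327 -0.203  0.048]
scene tab 0.54 [0.331 0.239 0.05 ]
scene short_prop 0.57 [ 0.542 -0.268  0.032]
scene short_prop 0.56 [ 0.538 -0.37   0.029]
scene rail_1 0.55 [ 0.313 -0.233  0.012]
scene rail_1 0.49 [ 0.533 -0.187  0.005]
scene rail_1 0.49 [0.316 0.207 0.011]
scene place_1 0.72 [0.588 0.219 0.012]
scene place_1 0.49 [ 0.531 -0.186  0.008]
scene cutter 0.79 [ 0.56  -0.019  0.021]
side box 0.56 [0.601 0.227 0.007]
side tray 0.93 [0.327 0.199 0.013]
side tray 0.79 [ 0.539 -0.153  0.027]
side tab 0.87 [ 0.539 -0.149  0.045]
side tab 0.65 [0.331 0.247 0.052]
side tab 0.57 [ 0.324 -0.195  0.043]
side short_prop 0.69 [ 0.529 -0.351  0.026]
side short_prop 0.58 [ 0.536 -0.25   0.035]
side rail_1 0.52 [0.313 0.216 0.012]
side rail_1 0.51 [ 0.328 -0.186  0.011]
side rail_1 0.49 [0.336 0.259 0.01 ]
side place_1 0.57 [0.592 0.227 0.006]
side cutter 0.64 [ 0.558 -0.018  0.022]
side cutter 0.31 [0.601 0.229 0.007]
0.85
```

```bash
python3 - <<'E'
import cv2
s=cv2.imread("pics/scene0.png"); d=cv2.imread("pics/side0.png")
g=lambda im:cv2.convertScaleAbs(im,alpha=1.5,beta=10)
cv2.imwrite("pics/c1.png",cv2.resize(g(s[245:355,220:340]),None,fx=5,fy=5,interpolation=3))
cv2.imwrite("pics/c2.png",cv2.resize(g(s[120:250,330:460]),None,fx=4.5,fy=4.5,interpolation=3))
cv2.imwrite("pics/c3.png",cv2.resize(g(d[175:265,310:400]),None,fx=6,fy=6,interpolation=3))
cv2.imwrite("pics/c4.png",cv2.resize(g(d[270:450,145:320]),None,fx=3.3,fy=3.3,interpolation=3))
E
```

```text
(no output)
```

View pics/c1.png

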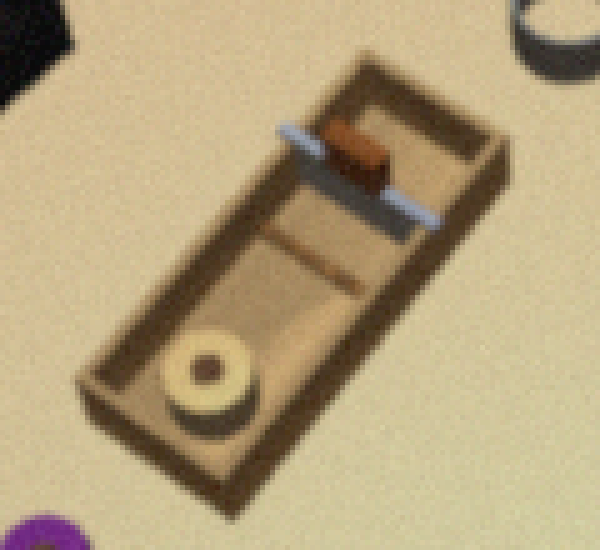

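View pics/c2.png

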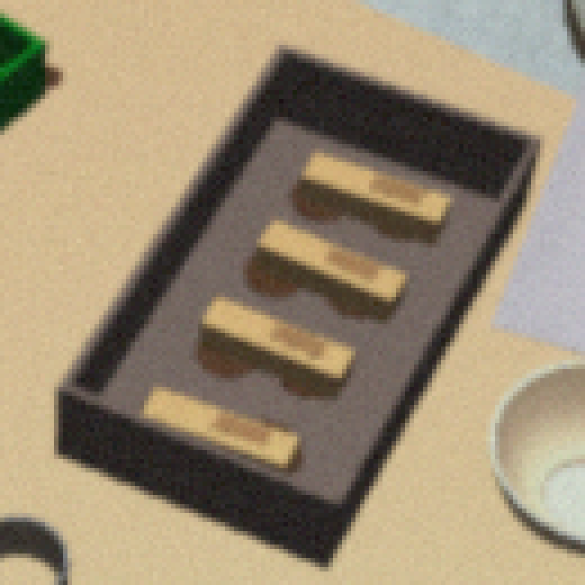

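View pics/c3.png

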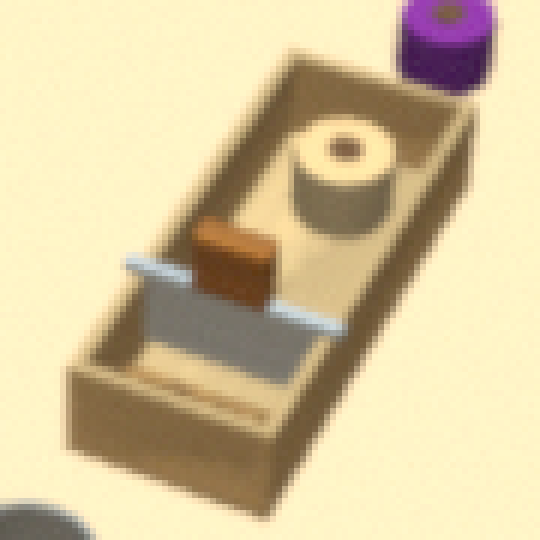

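View pics/c4.png

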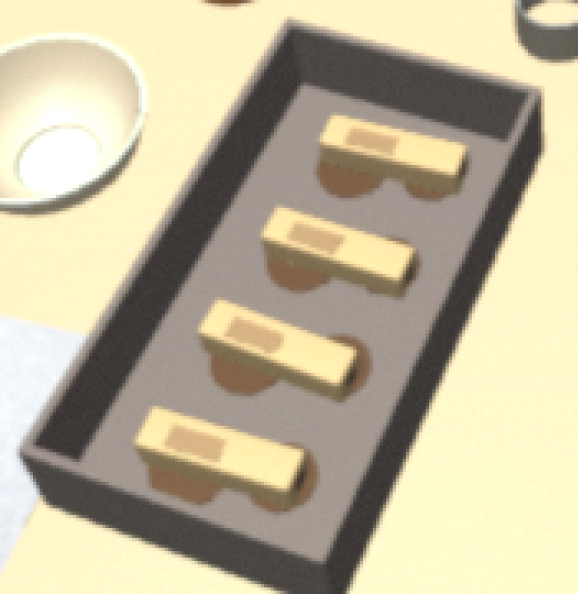

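```bash
cat > m.py <<'E'
from h import *
from scipy.optimize import least_squares
ps,pd=cam("scene"),cam("side")
def S(x,y,f,u0,v0): return ((x+.5)/f-.5+u0,(y+.5)/f-.5+v0)
def fit(hx,hy,z,sc,sd,x0):
    # order: (-x,+y),(+x,+y),(-x,-y),(+x,-y)
    loc=[(-hx,hy),(hx,hy),(-hx,-hy),(hx,-hy)]
    def res(q,cams):
        c,s=np.cos(q[2]),np.sin(q[2]);r=[]
        for p,pts in cams:
            for (a,b),uv in zip(loc,pts):
                if uv is None: continue
                u,v=proj(p,(q[0]+c*a-s*b,q[1]+s*a+c*b,z)); r+= [u-uv[0],v-uv[1]]
        return r
    for nm,cams in [("scene",[(ps,sc)]),("side",[(pd,sd)]),("both",[(ps,sc),(pd,sd)])]:
        o=least_squares(res,x0,args=(cams,)); print(nm,np.round(o.x,4),"deg",round(np.degrees(o.x[2]),2),np.round(np.abs(o.fun).max(),2))
    return o.x
c1=lambda x,y:S(x,y,5,220,245); c2=lambda x,y:S(x,y,4.5,330,120); c3=lambda x,y:S(x,y,6,310,175); c4=lambda x,y:S(x,y,3.3,145,270)
if __name__=="__main__":
    T=fit(.04,.1,.044,[c1(365,50),c1(510,138),c1(79,380),c1(232,487)],[c3(275,435),c3(68,370),c3(475,115),c3(292,50)],[.54,-.2,0])
    B=fit(.08,.141,.06,[c2(280,46),c2(540,140),c2(60,392),c2(330,515)],[c4(330,568),c4(22,452),c4(543,92),c4(290,20)],[.59,.21,0])
    def loc(q,X):
        c,s=np.cos(q[2]),np.sin(q[2]);d=X[:2]-q[:2];return np.round([c*d[0]+s*d[1],-s*d[0]+c*d[1]],4)
    for n,a,b in [(1,(378,187),(222,446)),(2,(333,257),(280,338)),(3,(278,334),(342,240)),(4,(223,424),(397,144))]:
        A=ray(ps,*c2(*a),.027);D=ray(pd,*c4(*b),.027);print(n,np.round(A,4),np.round(D,4),loc(B,(A+D)/2))
    A=ray(ps,*c1(355,143),.091);D=ray(pd,*c3(235,237),.091);print("tab",A,D,loc(T,A),loc(T,D))
    for a,b in [((285,130),(345,328)),((438,220),(130,262))]:
        A=ray(ps,*c1(*a),.049);D=ray(pd,*c3(*b),.049);print("div",A,D,loc(T,A),loc(T,D))
    A=ray(ps,*c1(208,369),.035);D=ray(pd,*c3(345,150),.035);print("short",A,D,loc(T,A),loc(T,D))
E
python3 m.py
```

```text
scene [ 0.5426 -0.1989 -0.0136] deg -0.78 0.75
side [ 0.5387 -0.1969 -0.0244] deg -1.4 1.48
both [ 0.5408 -0.1983 -0.0174] deg -0.99 2.23
scene [0.5939 0.2125 0.0975] deg 5.58 1.51
side [0.5904 0.2166 0.1025] deg 5.87 0.81
both [0.5915 0.2156 0.1016] deg 5.82 2.36
1 [0.5887 0.3105 0.027 ] [0.5859 0.3104 0.027 ] [0.0054 0.0948]
2 [0.593 0.251 0.027] [0.5918 0.2484 0.027 ] [0.0044 0.0338]
3 [0.5951 0.1867 0.027 ] [0.5931 0.1842 0.027 ] [-0.0005 -0.0303]
4 [0.6016 0.1177 0.027 ] [0.5974 0.1162 0.027 ] [-0.002 -0.099]
tab [ 0.5473617  -0.16123715  0.091     ] [ 0.53549487 -0.13955731  0.091     ] [0.0059 0.0371] [-0.0063  0.0586]
div [ 0.50118563 -0.15453299  0.049     ] [ 0.49747851 -0.15414398  0.049     ] [-0.0404  0.043 ] [-0.0441  0.0434]
div [ 0.58284211 -0.15393386  0.049     ] [ 0.58156968 -0.15349153  0.049     ] [0.0413 0.0451] [0.04   0.0455]
short [ 0.53840554 -0.26011983  0.035     ] [ 0.53768449 -0.25971883  0.035     ] [-0.0013 -0.0619] [-0.0021 -0.0615]
```

```bash
cat > plan.py <<'E'
import sys
from h import *
def plan(tx,ty,tz,tyaw,n,w):
    o=robot.get_obs();p=np.array(o["tool_pos"]);rv=R.from_euler("xyz",o["ee_rot"])
    d=(np.array([tx,ty,tz])-p)
    y0=o["ee_rot"][2]; 
    print("at",np.round(p,4),"rot",np.round(o["ee_rot"],4),"t",round(o["time"],2),"F",np.round(o["wrist_force"],1),"w",round(o["width"],4))
    Rt=R.from_euler("xyz",[-np.pi/2,0,tyaw]); rot=(rv.inv()*Rt).as_rotvec()
    out=[]
    for i in range(n):
        Ri=rv*R.from_rotvec(rot*i/n); s=Ri.inv().apply(d/n)
        out.append(" ".join(f"{v:.4f}" for v in [*(rot/n),*s,w]))
    print(";\n".join(out))
if __name__=="__main__":
    a=list(map(float,sys.argv[1:])); plan(*a[:4],int(a[4]),a[5])
E
python3 plan.py .541 -.155 .2 -1.588 10 .05
```

```text
at [ 0.2475 -0.4912  0.2055] rot [-1.5708e+00 -1.0000e-04 -1.1040e+00] t 0.85 F [ 0.3 -0.2  0.5] w 0.0941
-0.0000 0.0484 0.0000 -0.0168 0.0005 0.0413 0.0500;
-0.0000 0.0484 0.0000 -0.0188 0.0005 0.0405 0.0500;
-0.0000 0.0484 0.0000 -0.0207 0.0006 0.0395 0.0500;
-0.0000 0.0484 0.0000 -0.0226 0.0006 0.0385 0.0500;
-0.0000 0.0484 0.0000 -0.0245 0.0006 0.0373 0.0500;
-0.0000 0.0484 0.0000 -0.0262 0.0006 0.0361 0.0500;
-0.0000 0.0484 0.0000 -0.0279 0.0006 0.0348 0.0500;
-0.0000 0.0484 0.0000 -0.0296 0.0006 0.0334 0.0500;
-0.0000 0.0484 0.0000 -0.0312 0.0006 0.0319 0.0500;
-0.0000 0.0484 0.0000 -0.0327 0.0006 0.0304 0.0500
```

Emit:
arm_command(series="0 0.048 0 -0.017 0 0.041 0.05;0 0.048 0 -0.019 0 0.0405 0.05;0 0.048 0 -0.021 0 0.0395 0.05;0 0.048 0 -0.0225 0 0.0385 0.05;0 0.048 0 -0.0245 0 0.0375 0.05;0 0.048 0 -0.026 0 0.036 0.05;0 0.048 0 -0.028 0 0.035 0.05;0 0.048 0 -0.0295 0 0.0335 0.05;0 0.048 0 -0.031 0 0.032 0.05;0 0.048 0 -0.0325 0 0.0305 0.05")

```text
time: 1.85
tool_pos: [0.5521, -0.1514, 0.2054]
ee_rot: [-1.568, -0.004, -1.617]
wrist_force: [0.6, -0.6, -0.0]
width: 0.05
```

```bash
python3 - <<'E'
from h import *
im=robot.snapshot("wrist"); cv2.imwrite("pics/w1.png",im)
E
python3 plan.py .541 -.155 .2 -1.588 2 .05
```

```text
at [ 0.556  -0.1454  0.2048] rot [-1.5653  0.002  -1.6115] t 1.9 F [1.4 1.4 0.2] w 0.0497
-0.0027 -0.0117 -0.0010 0.0051 0.0023 -0.0073 0.0500;
-0.0027 -0.0117 -0.0010 0.0050 0.0024 -0.0074 0.0500
```

View pics/w1.png

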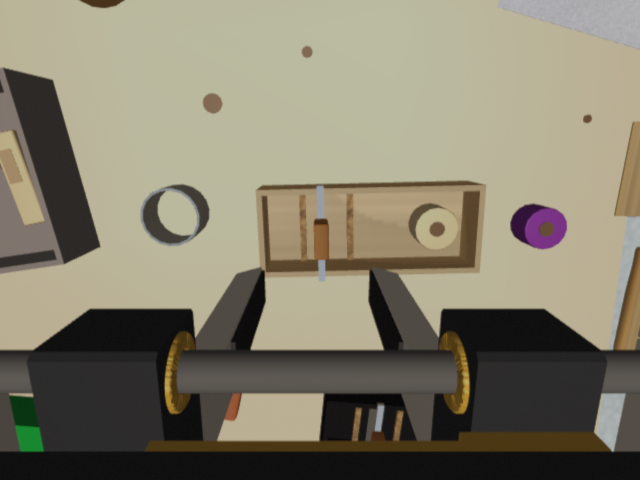

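Emit:
arm_command(series="0 -0.012 0 0.005 0.002 -0.007 0.05;0 -0.012 0 0.005 0.002 -0.007 0.05;0 0 0 0 0 0 0.05;0 0 0 0 0 0 0.05")

```text
time: 2.3
tool_pos: [0.5403, -0.155, 0.1997]
ee_rot: [-1.567, 0.002, -1.583]
wrist_force: [0.1, 0.6, -0.1]
width: 0.0499
```

```bash
python3 - <<'E'
from h import *
print(robot.get_obs()["tool_pos"],robot.get_obs()["ee_rot"])
p=cam("wrist")
im=robot.snapshot("wrist"); cv2.imwrite("pics/w2.png",im)
import pickle; pickle.dump(p,open("w2.pkl","wb"))
im=cv2.convertScaleAbs(im,alpha=1.3)
cv2.imwrite("pics/w2c.png",cv2.resize(im[150:300,230:510],None,fx=2.8,fy=2.8,interpolation=3))
E
```

```text
[ 0.5403492  -0.15499678  0.19966499] [-1.56717325e+00  1.51199300e-03 -1.58262110e+00]
```

View pics/w2c.png

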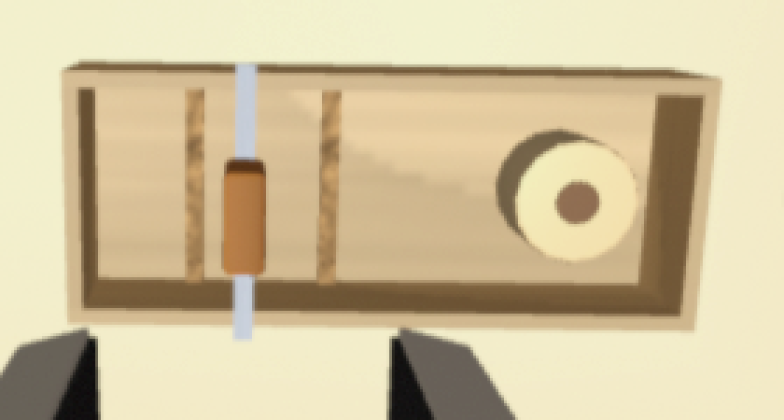

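```bash
python3 - <<'E'
from m import *
import pickle
p=pickle.load(open("w2.pkl","rb"))
c=lambda x,y:S(x,y,2.8,230,150)
for n,pt,z in [("+x+y",(63,70),.044),("+x-y",(720,78),.044),("-x-y",(693,330),.044),("-x+y",(70,322),.044),("divtop+x",(246,65),.049),("divtop-x",(243,338),.049),("tabtop c",(244,224),.091),("rail1",(194,185),.01),("rail2",(329,187),.01),("short",(577,202),.035),("fingL",(90,335),.2),("fingR",(398,333),.2)]:
    print(n,np.round(ray(p,*c(*pt),z),4))
E
```

```text
+x+y [ 0.5817 -0.1011  0.044 ]
+x-y [ 0.577  -0.2998  0.044 ]
-x-y [ 0.4972 -0.2982  0.044 ]
-x+y [ 0.5021 -0.0995  0.044 ]
divtop+x [ 0.5829 -0.1564  0.049 ]
divtop-x [ 0.4978 -0.1546  0.049 ]
tabtop c [ 0.5436 -0.1554  0.091 ]
rail1 [ 0.5399 -0.1383  0.01  ]
rail2 [ 0.5387 -0.1843  0.01  ]
short [ 0.5375 -0.2615  0.035 ]
fingL [ 0.5481 -0.1291  0.2   ]
fingR [ 0.5479 -0.1818  0.2   ]
```

Emit:
arm_command(series="0 0.011 0 0.0005 0.04 0.001 0.05;0 0 0 0 0.04 0 0.05;0 0 0 0 0.03 0 0.05;0 0 0 0 0.02 0 0.05;0 0 0 0 0.007 0 0.05;0 0 0 0 0 0 0.05")

```text
time: 2.95
tool_pos: [0.5418, -0.1622, 0.0627]
ee_rot: [-1.559, -0.002, -1.604]
wrist_force: [-0.3, -0.2, 0.8]
width: 0.0501
```

```bash
python3 plan.py .541 -.1555 .06 -1.594 1 .05
```

```text
at [ 0.5418 -0.1622  0.0627] rot [-1.5585 -0.0023 -1.6044] t 2.95 F [-0.3 -0.2  0.8] w 0.0501
-0.0123 -0.0104 0.0024 -0.0067 0.0026 -0.0010 0.0500
```

Emit:
arm_command(series="-0.012 -0.01 0.002 -0.0065 0.0025 -0.001 0.05;0 0 0 0 0 0 0.05;0 0 0 0 0 0 0.008;0 0 0 0 0 0 0.008;0 0 0 0 0 0 0.008;0 0 0 0 0 0 0.008")

```text
time: 3.55
tool_pos: [0.5446, -0.157, 0.0665]
ee_rot: [-1.561, -0.004, -1.594]
wrist_force: [-0.4, -0.6, -0.2]
width: 0.0211
```

Emit:
arm_command(series="0 0 0 0 0.005 0 0.008;0 0 0 0 0 0 0.008;0 0 0 0 0 0 0.008")

```text
time: 3.85
tool_pos: [0.5453, -0.1568, 0.0616]
ee_rot: [-1.559, -0.004, -1.594]
wrist_force: [-0.7, 0.3, 1.7]
width: 0.0114
```

Emit:
arm_command(series="0 0 0 0.01 0 0 0.008;0 0 0 0.012 0 0 0.008;0 0 0 0.012 0 0 0.008;0 0 0 0.01 0 0 0.008;0 0 0 0.008 0 0 0.008;0 0 0 0.004 0 0 0.008;0 0 0 0 0 0 0.008")

```text
time: 4.55
tool_pos: [0.5438, -0.2177, 0.0616]
ee_rot: [-1.559, -0.001, -1.595]
wrist_force: [0.3, 1.4, 1.3]
width: 0.0119
```

Emit:
arm_command(series="0 0 0 -0.003 0 0 0.008;0 0 0 0 0 0 0.04;0 0 0 0 0 0 0.04;0 0 0 0 0 0 0.04;0 0 0 0 0 0 0.04")

```text
time: 5.05
tool_pos: [0.5431, -0.2151, 0.0611]
ee_rot: [-1.561, -0.004, -1.595]
wrist_force: [1.1, -0.1, -0.6]
width: 0.0385
```

Emit:
arm_command(series="0 0 0 0 -0.02 0 0.04;0 0 0 0 -0.04 0 0.04;0 0 0 0 -0.045 0 0.04;0 0 0 0 -0.03 0 0.04;0 0 0 0 0 0 0.04")

```text
time: 5.55
tool_pos: [0.5401, -0.2128, 0.1974]
ee_rot: [-1.568, -0.001, -1.593]
wrist_force: [0.1, -0.6, -0.1]
width: 0.0399
```

```bash
python3 - <<'E'
from m import *
p=cam("wrist")
im=robot.snapshot("wrist"); cv2.imwrite("pics/w3.png",im)
import pickle; pickle.dump(p,open("w3.pkl","wb"))
im=cv2.convertScaleAbs(im,alpha=1.3)
cv2.imwrite("pics/w3c.png",cv2.resize(im[120:300,130:510],None,fx=2,fy=2,interpolation=3))
E
python3 plan.py .59 .12 .19 -1.47 8 .04
```

```text
at [ 0.5392 -0.2124  0.195 ] rot [-1.5717e+00  1.1000e-03 -1.5933e+00] t 5.6 F [0.1 0.  0.3] w 0.0396
0.0001 -0.0154 -0.0001 -0.0417 0.0007 0.0054 0.0400;
0.0001 -0.0154 -0.0001 -0.0416 0.0007 0.0061 0.0400;
0.0001 -0.0154 -0.0001 -0.0415 0.0007 0.0067 0.0400;
0.0001 -0.0154 -0.0001 -0.0414 0.0006 0.0073 0.0400;
0.0001 -0.0154 -0.0001 -0.0413 0.0006 0.0080 0.0400;
0.0001 -0.0154 -0.0001 -0.0411 0.0006 0.0086 0.0400;
0.0001 -0.0154 -0.0001 -0.0410 0.0006 0.0092 0.0400;
0.0001 -0.0154 -0.0001 -0.0409 0.0006 0.0099 0.0400
```

View pics/w3c.png

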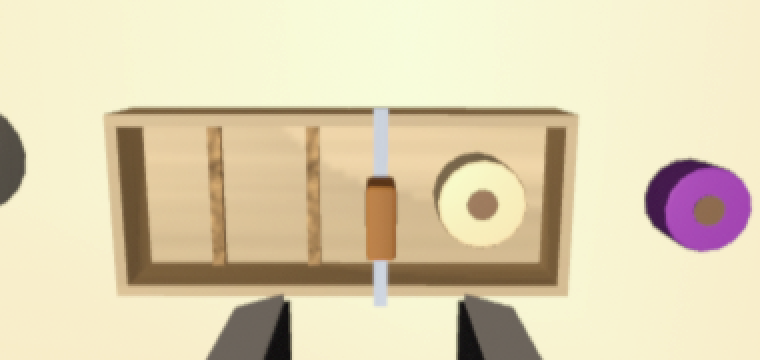

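The divider now stands at crop column 380, between rail 2 (column 313) and the short prop (483, 204), which is still standing. I'll measure it and then go over to the box.

```bash
python3 - <<'E'
from m import *
import pickle
p=pickle.load(open("w3.pkl","rb"))
c=lambda x,y:S(x,y,2,130,120)
for n,pt,z in [("+x+y",(104,114),.044),("+x-y",(578,115),.044),("-x-y",(568,296),.044),("-x+y",(119,294),.044),("div+",(381,110),.049),("div-",(380,304),.049),("rail1",(217,195),.01),("rail2",(313,195),.01),("short",(483,204),.035)]:
    print(n,np.round(ray(p,*c(*pt),z),4))
E
```

```text
+x+y [ 0.5815 -0.1009  0.044 ]
+x-y [ 0.5767 -0.3002  0.044 ]
-x-y [ 0.4969 -0.2988  0.044 ]
-x+y [ 0.5023 -0.0995  0.044 ]
div+ [ 0.581  -0.2173  0.049 ]
div- [ 0.4967 -0.2152  0.049 ]
rail1 [ 0.5398 -0.139   0.01  ]
rail2 [ 0.5388 -0.1846  0.01  ]
short [ 0.5376 -0.2618  0.035 ]
```

Emit:
arm_command(series="0 -0.015 0 -0.03 0 0.004 0.04;0 -0.015 0 -0.042 0 0.005 0.04;0 -0.015 0 -0.042 0 0.006 0.04;0 -0.015 0 -0.042 0 0.006 0.04;0 -0.015 0 -0.041 0 0.007 0.04;0 -0.015 0 -0.041 0 0.007 0.04;0 -0.015 0 -0.04 0 0.008 0.04;0 -0.015 0 -0.035 0 0.008 0.04;0 0 0 -0.01 0 0.005 0.04;0 0 0 0 0 0 0.04;0 0 0 0 0 0 0.04")

```text
time: 6.7
tool_pos: [0.5744, 0.1235, 0.1656]
ee_rot: [-1.614, 0.006, -1.472]
wrist_force: [0.7, 0.4, -0.4]
width: 0.0404
```

```bash
python3 - <<'E'
from m import *
p=cam("wrist")
im=robot.snapshot("wrist"); cv2.imwrite("pics/w4.png",im)
import pickle; pickle.dump(p,open("w4.pkl","wb"))
E
python3 plan.py .60 .117 .19 -1.47 1 .04
```

```text
at [0.5743 0.1231 0.1654] rot [-1.6147  0.0059 -1.4732] t 6.75 F [-0.2  0.4 -0.1] w 0.04
0.0439 -0.0031 -0.0060 0.0085 -0.0257 0.0239 0.0400
```

View pics/w4.png

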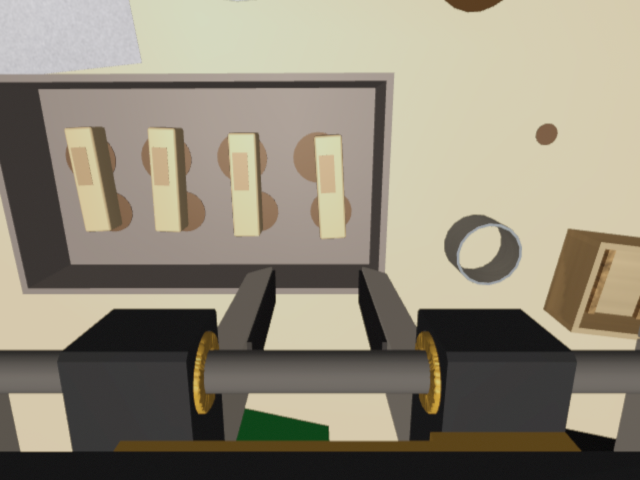

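```bash
python3 - <<'E'
import cv2
im=cv2.imread("pics/w4.png");im=cv2.convertScaleAbs(im,alpha=1.2)
cv2.imwrite("pics/w4c.png",cv2.resize(im[110:260,50:370],None,fx=2.5,fy=2.5,interpolation=3))
E
```

```text
(no output)
```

View pics/w4c.png

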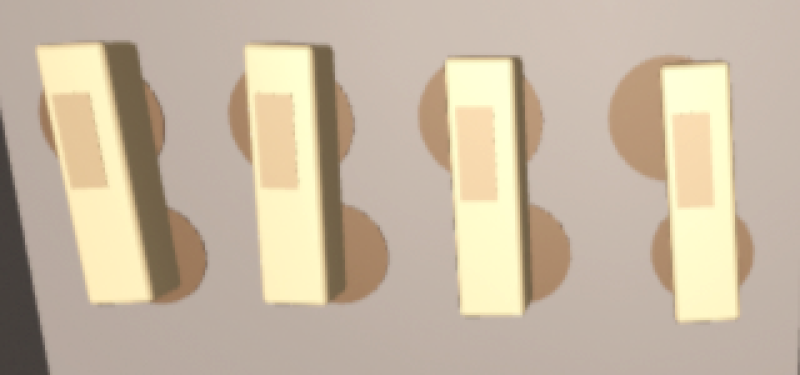

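```bash
python3 - <<'E'
from m import *
import pickle
p=pickle.load(open("w4.pkl","rb"))
c=lambda x,y:S(x,y,2.5,50,110)
for n,q in {1:[(36,44),(103,42),(152,300),(90,304)],2:[(245,44),(312,44),(328,303),(264,303)],3:[(446,60),(516,58),(524,315),(461,316)],4:[(661,67),(729,64),(739,318),(677,321)]}.items():
    X=np.array([ray(p,*c(*a),.027) for a in q]); far=(X[0]+X[1])/2; near=(X[2]+X[3])/2; d=far-near
    print(n,np.round(X.mean(0),4),"len",round(np.linalg.norm(d),4),"wid",round(np.linalg.norm(X[0]-X[1]),4),round(np.linalg.norm(X[2]-X[3]),4),"ang",round(np.arctan2(d[1],d[0]),4))
E
python3 plan.py .60 .117 .19 -1.47 1 .04
```

```text
1 [0.5868 0.3097 0.027 ] len 0.0831 wid 0.0209 0.021 ang 0.1379
2 [0.5926 0.2483 0.027 ] len 0.0831 wid 0.0208 0.0213 ang 0.06
3 [0.5945 0.1843 0.027 ] len 0.0828 wid 0.0218 0.0211 ang 0.093
4 [0.5998 0.1153 0.027 ] len 0.0823 wid 0.0211 0.0207 ang 0.1593
at [0.5743 0.1231 0.1654] rot [-1.6147  0.0059 -1.4732] t 6.75 F [-0.2  0.4 -0.1] w 0.04
0.0439 -0.0031 -0.0060 0.0085 -0.0257 0.0239 0.0400
```

```bash
python3 plan.py .60 .116 .10 -1.4115 3 .036
```

```text
at [0.5743 0.1231 0.1654] rot [-1.6147  0.0059 -1.4732] t 6.75 F [-0.2  0.4 -0.1] w 0.04
0.0146 -0.0205 -0.0024 0.0033 0.0214 0.0092 0.0360;
0.0146 -0.0205 -0.0024 0.0035 0.0216 0.0089 0.0360;
0.0146 -0.0205 -0.0024 0.0036 0.0217 0.0085 0.0360
```

Emit:
arm_command(series="0.0145 -0.02 -0.002 0.0035 0.0215 0.009 0.036;0.0145 -0.02 -0.002 0.0035 0.0215 0.009 0.036;0.0145 -0.02 -0.002 0.0035 0.0215 0.0085 0.036;0 0 0 0 0 0 0.036;0 0 0 0 0 0 0.036")

```text
time: 7.25
tool_pos: [0.6012, 0.1068, 0.0996]
ee_rot: [-1.568, -0.002, -1.423]
wrist_force: [-0.3, 0.8, 1.0]
width: 0.036
```

```bash
python3 plan.py .60 .116 .07 -1.4115 1 .036
```

```text
at [0.6012 0.1068 0.0996] rot [-1.5681 -0.0016 -1.4227] t 7.25 F [-0.3  0.8  1. ] w 0.036
-0.0027 -0.0112 0.0016 -0.0094 0.0296 0.0001 0.0360
```

Emit:
arm_command(series="-0.003 -0.011 0.001 -0.0095 0.015 0 0.036;0 0 0 0 0.01 0 0.036;0 0 0 0 0 0 0.036")

```text
time: 7.55
tool_pos: [0.6008, 0.1158, 0.0757]
ee_rot: [-1.567, -0.001, -1.413]
wrist_force: [-0.0, 0.1, 0.4]
width: 0.0359
```

```bash
python3 plan.py .60 .116 .013 -1.4115 3 .036
```

```text
at [0.6008 0.1158 0.0757] rot [-1.5675e+00 -7.0000e-04 -1.4135e+00] t 7.55 F [-0.   0.1  0.4] w 0.0359
-0.0011 -0.0007 0.0002 -0.0001 0.0209 -0.0003 0.0360;
-0.0011 -0.0007 0.0002 -0.0001 0.0209 -0.0003 0.0360;
-0.0011 -0.0007 0.0002 -0.0001 0.0209 -0.0003 0.0360
```

Emit:
arm_command(series="0 0 0 0 0.02 0 0.036;0 0 0 0 0.02 0 0.036;0 0 0 0 0.013 0 0.036;0 0 0 0 0.005 0 0.036;0 0 0 0 0 0 0.036")

```text
time: 8.05
tool_pos: [0.6028, 0.1173, 0.0185]
ee_rot: [-1.562, -0.001, -1.412]
wrist_force: [-0.7, 0.2, 0.6]
width: 0.0361
```

Emit:
arm_command(series="-0.006 0 0 0 0.006 -0.002 0.036;0 0 0 0 0.001 0 0.01;0 0 0 0 0 0 0.01;0 0 0 0 0 0 0.01;0 0 0 0 0 0 0.01;0 0 0 0 0 0 0.01")

```text
time: 8.65
tool_pos: [0.6025, 0.1171, 0.0138]
ee_rot: [-1.564, -0.001, -1.412]
wrist_force: [0.2, 0.2, -0.9]
width: 0.022
```

Emit:
arm_command(series="0 0 0 0 -0.004 0 0.01;0 0 0 0 -0.004 0 0.01;0 0 0 0 -0.004 0 0.01")

```text
time: 8.95
tool_pos: [0.6018, 0.1171, 0.0259]
ee_rot: [-1.566, -0.001, -1.412]
wrist_force: [0.6, -0.2, -1.5]
width: 0.0216
```

Place 4 rose 12 mm with only about 1.5 N, so it looks loose. I'll lift it clear and check.

Emit:
arm_command(series="0 0 0 0 -0.02 0 0.01;0 0 0 0 -0.03 0 0.01;0 0 0 0 -0.04 0 0.01;0 0 0 0 -0.035 0 0.01;0 0 0 0 -0.015 0 0.01;0 0 0 0 0 0 0.01")

```text
time: 9.55
tool_pos: [0.6005, 0.1171, 0.1729]
ee_rot: [-1.566, -0.001, -1.412]
wrist_force: [0.2, -0.1, -1.3]
width: 0.0214
```

```bash
python3 - <<'E'
from m import *
p=cam("wrist")
im=robot.snapshot("wrist"); cv2.imwrite("pics/w5.png",im)
import pickle; pickle.dump(p,open("w5.pkl","wb"))
E
python3 plan.py .5395 -.161 .17 -0.0235 11 .01
```

```text
at [0.6002 0.117  0.1718] rot [-1.5672e+00 -1.1000e-03 -1.4116e+00] t 9.6 F [-0. -0.  0.] w 0.0214
-0.0002 -0.1262 0.0003 0.0241 0.0002 -0.0095 0.0100;
-0.0002 -0.1262 0.0003 0.0227 0.0001 -0.0124 0.0100;
-0.0002 -0.1262 0.0003 0.0210 0.0001 -0.0152 0.0100;
-0.0002 -0.1262 0.0003 0.0189 0.0001 -0.0177 0.0100;
-0.0002 -0.1262 0.0003 0.0165 0.0001 -0.0199 0.0100;
-0.0002 -0.1262 0.0003 0.0139 0.0001 -0.0218 0.0100;
-0.0002 -0.1262 0.0003 0.0110 0.0001 -0.0234 0.0100;
-0.0002 -0.1262 0.0003 0.0080 0.0001 -0.0246 0.0100;
-0.0002 -0.1262 0.0003 0.0048 0.0001 -0.0254 0.0100;
-0.0002 -0.1262 0.0003 0.0016 0.0001 -0.0258 0.0100;
-0.0002 -0.1262 0.0003 -0.0017 0.0002 -0.0258 0.0100
```

View pics/w5.png

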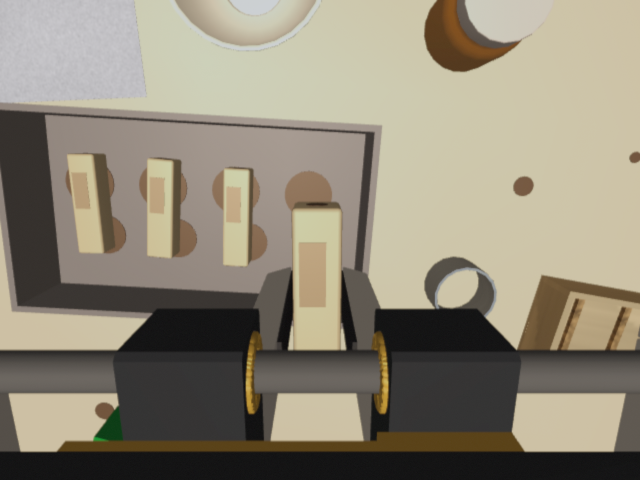

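```bash
python3 - <<'E'
from m import *
import pickle
p=pickle.load(open("w5.pkl","rb"))
o=robot.get_obs();T=R.from_euler("xyz",o["ee_rot"]);t=np.array(o["tool_pos"])
for X in [(-.011,-.0132,.0396),(.011,-.0132,.0396),(0,-.0132,-.0444),(.011,.0088,.0396)]:
    print(X,np.round(proj(p,t+T.apply(X)),1))
E
```

```text
(-0.011, -0.0132, 0.0396) [290.8 207.5]
(0.011, -0.0132, 0.0396) [341.8 207.6]
(0, -0.0132, -0.0444) [316.3 380.6]
(0.011, 0.0088, 0.0396) [339.  200.3]
```

Emit:
arm_command(series="0 -0.12 0 0.018 0 -0.007 0.01;0 -0.126 0 0.0225 0 -0.0125 0.01;0 -0.126 0 0.021 0 -0.015 0.01;0 -0.126 0 0.019 0 -0.0175 0.01;0 -0.126 0 0.0165 0 -0.02 0.01;0 -0.126 0 0.014 0 -0.022 0.01;0 -0.126 0 0.011 0 -0.0235 0.01;0 -0.126 0 0.008 0 -0.0245 0.01;0 -0.126 0 0.005 0 -0.0255 0.01;0 -0.12 0 0.0015 0 -0.026 0.01;0 -0.07 0 0 0 -0.015 0.01;0 0 0 0 0 0 0.01")

```text
time: 10.8
tool_pos: [0.5361, -0.1521, 0.1472]
ee_rot: [-1.565, 0.034, -0.035]
wrist_force: [-0.3, -0.1, -0.2]
width: 0.0216
```

```bash
python3 plan.py .5393 -.159 .15 -0.0235 3 .01
```

```text
at [ 0.5361 -0.1521  0.1472] rot [-1.5648  0.0338 -0.0353] t 10.8 F [-0.3 -0.1 -0.2] w 0.0216
-0.0021 -0.0040 -0.0113 0.0011 -0.0010 -0.0023 0.0100;
-0.0021 -0.0040 -0.0113 0.0011 -0.0010 -0.0023 0.0100;
-0.0021 -0.0040 -0.0113 0.0011 -0.0010 -0.0023 0.0100
```

Emit:
arm_command(series="-0.002 -0.004 -0.011 0.001 0.01 -0.002 0.01;-0.002 -0.004 -0.011 0.001 0.015 -0.002 0.01;-0.002 -0.004 -0.011 0.001 0.015 -0.002 0.01;0 0 0 0 0.005 0 0.01;0 0 0 0 0 0 0.01")

```text
time: 11.3
tool_pos: [0.5355, -0.1536, 0.0948]
ee_rot: [-1.565, 0.008, -0.03]
wrist_force: [0.4, -0.9, -0.8]
width: 0.0216
```

```bash
python3 plan.py .5393 -.159 .065 -0.0235 2 .01
```

```text
at [ 0.5355 -0.1536  0.0948] rot [-1.5646  0.0083 -0.0299] t 11.3 F [ 0.4 -0.9 -0.8] w 0.0216
-0.0031 -0.0032 -0.0042 0.0021 0.0149 -0.0027 0.0100;
-0.0031 -0.0032 -0.0042 0.0020 0.0149 -0.0027 0.0100
```

Emit:
arm_command(series="-0.003 -0.003 -0.004 0.002 0.012 -0.003 0.01;-0.003 -0.003 -0.004 0.002 0.012 -0.003 0.01;0 0 0 0 0 0 0.01;0 0 0 0 0 0 0.01")

```text
time: 11.7
tool_pos: [0.5403, -0.1589, 0.0692]
ee_rot: [-1.571, -0.001, -0.023]
wrist_force: [0.2, 0.0, 0.2]
width: 0.0213
```

```bash
python3 - <<'E'
from m import *
p=cam("wrist")
im=robot.snapshot("wrist"); cv2.imwrite("pics/w6.png",im)
E
python3 plan.py .5393 -.159 .02 -0.0235 3 .01
```

```text
at [ 0.5401 -0.1589  0.0691] rot [-1.5707e+00 -4.0000e-04 -2.3200e-02] t 11.75 F [ 0.5 -0.9 -1.6] w 0.0216
-0.0000 0.0001 0.0001 -0.0003 0.0164 -0.0000 0.0100;
-0.0000 0.0001 0.0001 -0.0003 0.0164 -0.0000 0.0100;
-0.0000 0.0001 0.0001 -0.0003 0.0164 -0.0000 0.0100
```

View pics/w6.png

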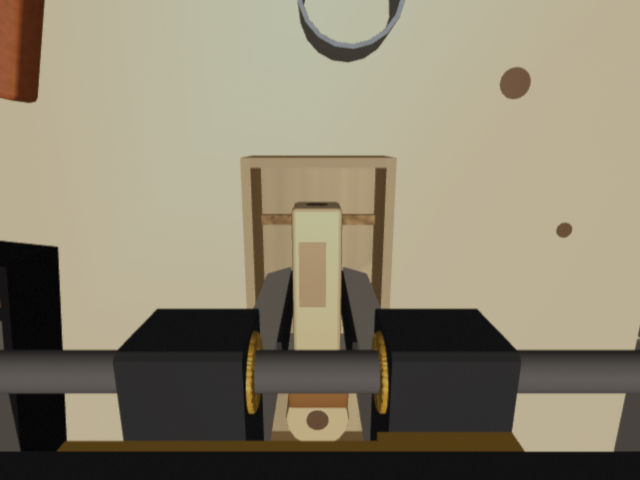

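Emit:
arm_command(series="0 0 0 0 0.015 0 0.01;0 0 0 0 0.015 0 0.01;0 0 0 0 0.01 0 0.01;0 0 0 0 0.004 0 0.01;0 0 0 0 0 0 0.01")

```text
time: 12.25
tool_pos: [0.5409, -0.1593, 0.0228]
ee_rot: [-1.572, -0.003, -0.024]
wrist_force: [0.9, 0.2, -1.6]
width: 0.0216
```

Emit:
arm_command(series="0 0 0 -0.001 0.002 0 0.01;0 0 0 0 0.002 0 0.01;0 0 0 0 0 0 0.01")

```text
time: 12.55
tool_pos: [0.5406, -0.1596, 0.0194]
ee_rot: [-1.572, -0.004, -0.024]
wrist_force: [-0.7, -0.1, -0.8]
width: 0.0217
```

Emit:
arm_command(series="0 0 0 0 0.001 0 0.01;0 0 0 0 0.001 0 0.01;0 0 0 0 0 0 0.01")

```text
time: 12.85
tool_pos: [0.5413, -0.1599, 0.0185]
ee_rot: [-1.573, -0.007, -0.024]
wrist_force: [0.2, -0.4, -1.6]
width: 0.0215
```

Emit:
arm_command(series="0 0.0 0.006 0 0.0015 0 0.01;0 0 0 0 0 0 0.01")

```text
time: 13.05
tool_pos: [0.5418, -0.1602, 0.0186]
ee_rot: [-1.574, -0.001, -0.024]
wrist_force: [-0.6, -0.1, -1.0]
width: 0.0217
```

Emit:
arm_command(series="0 0 0 -0.002 0.002 0 0.01;0 0 0 0 0.001 0 0.01;0 0 0 0 0 0 0.01")

```text
time: 13.35
tool_pos: [0.5418, -0.1604, 0.0184]
ee_rot: [-1.574, -0.006, -0.024]
wrist_force: [-0.9, 0.4, 0.3]
width: 0.0216
```

Emit:
arm_command(series="0 0 0 0 0 0 0.034;0 0 0 0 0 0 0.034;0 0 0 0 0 0 0.034;0 0 0 0 0 0 0.034")

```text
time: 13.75
tool_pos: [0.5416, -0.1605, 0.017]
ee_rot: [-1.574, -0.006, -0.024]
wrist_force: [0.5, -0.3, -0.0]
width: 0.0338
```

Emit:
arm_command(series="0 0 0 0 -0.01 0 0.034;0 0 0 0 -0.02 0 0.034;0 0 0 0 -0.04 0 0.034;0 0 0 0 -0.045 0 0.034;0 0 0 0 -0.045 0 0.034;0 0 0 0 -0.02 -0.04 0.034;0 0 0 0 0 -0.02 0.034;0 0 0 0 0 0 0.034")

```text
time: 14.55
tool_pos: [0.5389, -0.2204, 0.2083]
ee_rot: [-1.576, -0.007, -0.021]
wrist_force: [-0.5, 0.7, 0.7]
width: 0.0338
```

```bash
python3 - <<'E'
from m import *
import pickle
p=cam("wrist");print(robot.get_obs()["tool_pos"])
im=robot.snapshot("wrist"); cv2.imwrite("pics/w7.png",im);pickle.dump(p,open("w7.pkl","wb"))
s=robot.snapshot("side");cv2.imwrite("pics/s7.png",s)
E
```

```text
[ 0.53888098 -0.22042648  0.20831299]
```

View pics/w7.png

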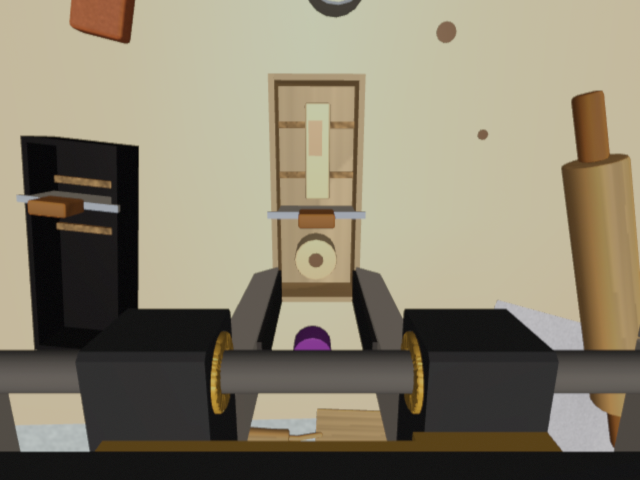

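View pics/s7.png

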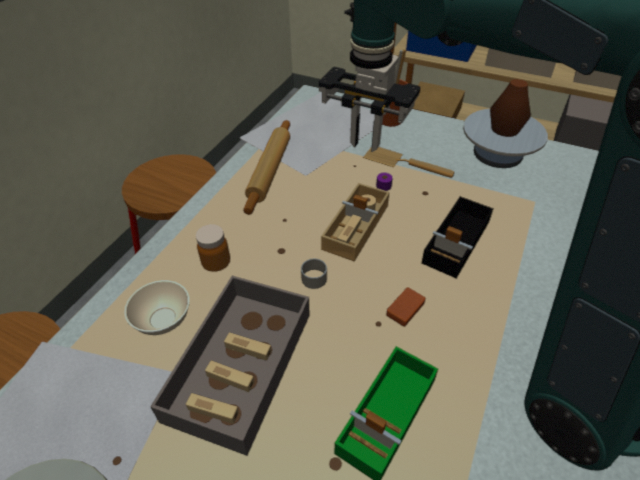

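```bash
python3 - <<'E'
from m import *
import pickle
p=pickle.load(open("w7.pkl","rb"))
q=np.array([ray(p,*c,.032) for c in [(306,103),(329,103),(329,198),(306,198)]]);print(q.mean(0),q[:,:2])
for n,c,z in [("r1",(318,125),.01),("r2",(316,174.5),.01),("div",(275,215),.049),("div",(358,215),.049),("short",(316,260),.035)]: print(n,np.round(ray(p,*c,z),4))
E
```

```text
[ 0.54143183 -0.16261065  0.032     ] [[ 0.53236594 -0.12134603]
 [ 0.55214373 -0.12174043]
 [ 0.55107351 -0.20390477]
 [ 0.53014414 -0.20345137]]
r1 [ 0.5426 -0.139   0.01  ]
r2 [ 0.5398 -0.1843  0.01  ]
div [ 0.503  -0.2154  0.049 ]
div [ 0.5757 -0.217   0.049 ]
short [ 0.538  -0.2617  0.035 ]
```

The prop's middle is within 1 mm of the rail midpoint, the divider reads about 0.063 and the short prop is standing where it was. The gripper is clear, so I'm handing in.

```bash
python3 -c "
from bench import robot
print(robot.close_job())"
```

```text
the job is handed in; nothing more can be done
None
```

The job is done and handed in, with the last picture taken at 14.6 s of the 67 s allowed.

- **Divider:** I pinched the tab and slid the divider about 61 mm towards the short prop. It now reads about 0.063 to 0.064, where 0.062 was best.
- **Loose prop:** The first prop I tried, at place 4, lifted freely, with only about 1.5 N on the wrist. I did not try the other three, and they stayed in the box.
- **Placing:** I laid the prop lengthwise on the two cork rails. Its middle measures about 1 mm from midway between the rails and about 2 mm off the tray's centreline.
- **Other things:** The short prop is still standing, unmoved to within a millimetre. By eye, the bystanders in view in the side picture are where they were. The gripper ended about 0.2 m up, touching nothing.

One early measurement disagreed: the tab position from the scene and side cameras differed by about 2 cm. I used the wrist camera's reading instead, which matched the divider plate. No final check failed.

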